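Sweep the slate offcuts off the working slab into the scrap pan

TASK

Clear the marble working slab: with the fingertips, sweep all four dark slate offcuts along the slab and over its edge into the steel scrap pan, not into the yellow tray on the other side. Only sweep them: do not pinch, lift or press down hard on any offcut. Leave the plaster capital, the chisel and the jar as they stand.

Things in the scene. Friction and masses are not known exactly. Their poses are not given: they have to be found in the camera images.
- slab: White marble working slab lying flat on the bench, 300 mm (its x) by 320 mm (its y) by 50 mm thick; it stands fast. Origin: centre of its underside, on the bench; its top is 50 mm higher. Its x axis points away from the robot, give or take its yaw; z is up.
- scrap_pan: Bare grey sheet-steel scrap pan, open on top, 290 mm (its x) by 140 mm (its y) by 42 mm high, walls and floor 3 mm; it stands fast on the bench, its long side butted against either the +y or the -y side edge of the slab (1 mm gap, same yaw as the slab), so its rim is 8 mm below the slab's top and a thing pushed over that edge drops in. Origin: centre of its underside. Small wire handles at its short ends.
- keep_tray: Yellow plastic tray of the same size as the scrap pan, butted against the opposite side edge of the slab; it holds finished red and white mosaic pieces (all below its rim) and stands fast. Origin: centre of its underside. Nothing goes in there.
- capital: Small carved white plaster capital (work in progress) standing loose upright within 6 mm of the slab's middle line (its y axis) and 60 mm of its middle, between the two bands of offcuts, which lie 70 to 90 mm either side of that line: square foot and top 40 by 40 mm, slimmer in between, 50 mm high, about 130 to 210 g. Origin: centre of its underside, on the slab. Not to be disturbed.
- chisel: Eight-sided steel mason's chisel with a blue band, lying loose along the slab's y near the slab's far edge, 170 mm long (its y), 14 mm wide and high (18 mm wide at the tip). Origin: middle of its underside. Not to be disturbed.
- resin_jar: Closed jar with a red cap, 64 mm across, 75 mm high, standing loose on the bench beyond the slab. Origin: centre of its underside. Not to be disturbed.
- offcut1: Dark blue-grey slate offcut, an irregular flat shard (one of four alike): about 32 to 45 mm across (no corner more than 25 mm from its middle), 12 mm thick, about 20 to 40 g, lying loose on the slab. Origin: middle of its underside as it lies at the start; z is up at the start, the yaw is any.
- offcut2: Dark blue-grey slate offcut, an irregular flat shard, like offcut1: about 32 to 45 mm across (no corner more than 25 mm from its middle), 12 mm thick, about 20 to 40 g, lying loose on the slab. Origin: middle of its underside as it lies at the start; z is up at the start, the yaw is any.
- offcut3: Dark blue-grey slate offcut, an irregular flat shard, like offcut1: about 32 to 45 mm across (no corner more than 25 mm from its middle), 12 mm thick, about 20 to 40 g, lying loose on the slab. Origin: middle of its underside as it lies at the start; z is up at the start, the yaw is any.
- offcut4: Dark blue-grey slate offcut, an irregular flat shard, like offcut1: about 32 to 45 mm across (no corner more than 25 mm from its middle), 12 mm thick, about 20 to 40 g, lying loose on the slab. Origin: middle of its underside as it lies at the start; z is up at the start, the yaw is any.

How it is judged:
By the outcome, as a careful person would: the job done as asked, in the order asked, and still so for the second after the job is handed in, with the robot touching nothing.
It also fails if it takes over 67 s, if anything falls off the work surface, if the arm or the gripper's body presses on something with over 40 N, if the wrist force passes 120 N, or if a joint passes its speed limit or range.

ROBOT

A 6-joint arm with a two-finger parallel gripper is mounted at the origin on the work surface. World frame = base frame: x ahead of the robot, y to its left, z up, the work surface at z = 0. Lengths are in m, angles in rad, forces in N, time in s.
With the tool pointing down it reaches from about 0.25 to 0.8 m from the base axis. Payload 8.5 kg.
Tool frame: the origin (TCP) lies midway between the tips of the shut fingers; the grasp point (between the pads) lies arm.hold_point_z behind it (arm.hold_point_z is the distance from the TCP to the grasp point, in m); x points along the fingers, y is the direction in which the jaws open and shut, and the axes are right-handed (so a half turn about x gives the same grasp; the last joint's range is limited). The gripper opens to 85 mm and grips with 20 to 120 N. Pads are 22 mm wide; open, the fingers measure 114 mm over their backs; the gripper's body (76 mm by 85 mm) begins 54 mm behind the grasp point. The pads swing forward as they close: fully open they stand 13 mm farther back than shut.
Start: joints at [-1.312, 0.238, -0.013, 1.319, 0, 1.571], TCP at [0.134, -0.507, 0.231] pointing down, gripper open.
Joint ranges: [-2.66, 2.66], [-1.03, 1.9], [-1.14, 1.46], [-1.82, 2.27], [-1.45, 1.34], [-3.14, 3.14]. Speed limits (rad/s): [2.22, 2.22, 2.79, 3.14, 3.14, 3.14].

INTERFACE

Orientations are given as a unit quaternion [x, y, z, w].
In Python, from workcell import sensors, camera, arm gives the robot as it stands.
- The arm moves only by the tool servo_tool, never from a script. Its argument "series" is a list of rows, each a list of 7 numbers: the turn, a rotation vector about the world's x, y, z in rad, then the shift along the world's x, y, z in mm, then the gripper command: -1 is fully open, 1 is shut, values between are in proportion. In form: [[wx, wy, wz, x, y, z, grip], ...]. A call has 1 to 8 rows; each row is the pose to reach, as a shift and turn from the pose commanded when the call began; what a row does not reach only later rows make up. A row lasts 1/10 s, in which the tool goes at most 50 mm and 8.59 degrees, less where a joint would pass 70% of its speed; a pose out of reach is approached as far as the arm can. A call with a gripper value outside its range is refused whole. The fingers move at their own pace and stop on an object; the grip force is fixed at half the most. Time passes only in rows, so rows that repeat a pose let the fingers close. It gives the time, the measured TCP pose, the force and the opening at its end, in the units of the state.
- sensors.read_state(): the state, without advancing time (a new reading comes with each control period).
- camera(name): name is "side" or "top" or "wrist"; returns a dict with "img" (420x560x3 uint8, blue, green, red), "vertical_fov" (degrees; the focal length in pixels is half the picture's height over the tangent of half this angle, whatever the lens; pixels are square), "cx", "cy" (the principal point, pixels), "R" (3x3) and "t" (3): a world point X has camera coordinates R X + t. Camera axes: x right, y down, z forward; pixel columns grow to the right and rows downward; lengths in m; the calibration is good to about 2 mm. A picture is of the moment at which its call begins. There is no depth.
- arm.finish_job(): hands the job in, once; it reports no verdict.
The state is a dict: "t": time; "joint_pos": joint angles; "qvel": joint speeds; "joint_efforts": joint torques, N m; "tool_pos": TCP position; "eef_rot": TCP orientation; "force": force on the tool from outside, world axes, zero at the start; "torque": the same for the moment, N m; "grip_width": finger opening in m.
Only numpy, scipy, OpenCV 4.12 (cv2) and the standard library are available. Lean on these libraries where they do the work, as an engineer would, in place of code of your own. Each camera call takes 0.05 s, during which the arm holds its last target.

## Working session

There is one attempt and no reset: what is moved stays moved. The work goes in short steps, Python scripts to look and compute and a tool call to move; the robot and the scene stay as the last step left them, time stands still between calls to the robot, and variables do not carry over. Pictures are saved under pics/ and viewed, and the job is handed in when it is done.

Besides the shell and the picture viewer there is one more tool, called after "Emit:" as a command line: name --pt "numbers of a row" for each row, then --argument value for the rest. servo_tool: Moves the arm, as the interface text tells. Its arguments: {"type":"object","properties":{"series":{"type":"array"}},"required":["series"]}

```bash
ls; mkdir -p pics; python3 - <<'E'
from workcell import sensors, camera, arm
import cv2
print(sensors.read_state(), arm.hold_point_z)
for n in ("top","side","wrist"):
    c=camera(n); cv2.imwrite(f"pics/{n}0.png",c["img"]); print(n,c["vertical_fov"],c["cx"],c["cy"],c["R"],c["t"])
E
```

```text
pics
{'t': 0.0, 'joint_pos': array([-1.31200586e+00,  2.38780682e-01, -1.42183000e-02,  1.31918782e+00,
       -5.51259821e-06,  1.57079547e+00]), 'qvel': array([-9.29404332e-05, -1.20377956e-03, -6.48203650e-04, -9.02977309e-04,
        4.90886794e-04, -3.86410113e-04]), 'joint_efforts': array([-1.09029646e-03, -5.38778973e+01,  3.46436656e+01,  1.83677219e-02,
       -1.39149088e-04, -1.16237405e-05]), 'tool_pos': array([ 0.13425163, -0.5071393 ,  0.23069166]), 'eef_rot': array([-0.70112987, -0.09172866,  0.7012606 , -0.09075417]), 'force': array([ 0.30135081,  0.16116938, -0.38719904]), 'torque': array([0.02451346, 0.00487503, 0.04013783]), 'grip_width': 0.08551064055335258} 0.0187
top 47.43096195686466 286.15035429306414 216.4493286177356 [[-0.02127103 -0.99977246  0.00160183]
 [-0.97695375  0.02044512 -0.21246969]
 [ 0.2123886  -0.00608436 -0.97716634]] [0.01099496 0.62703213 0.78957625]
side 48.73983377236785 285.2952452948679 208.02091106489394 [[-0.77582681 -0.63081399 -0.01290235]
 [-0.29940912  0.38608402 -0.87252124]
 [ 0.55537999 -0.67306229 -0.48840579]] [0.49465632 0.23068838 0.5152631 ]
wrist 61.248445805031125 275.815131090406 208.42055656351107 [[ 0.25624879 -0.9666092  -0.00179171]
 [-0.92826588 -0.2466      0.27840778]
 [-0.26955336 -0.06967847 -0.96046129]] [-0.52367872 -0.03655975  0.37955562]
```

View pics/top0.png

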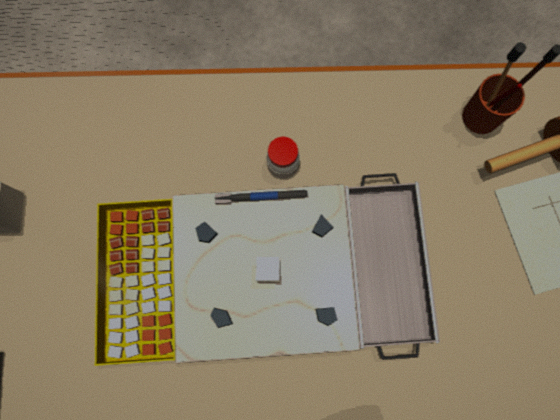

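View pics/side0.png

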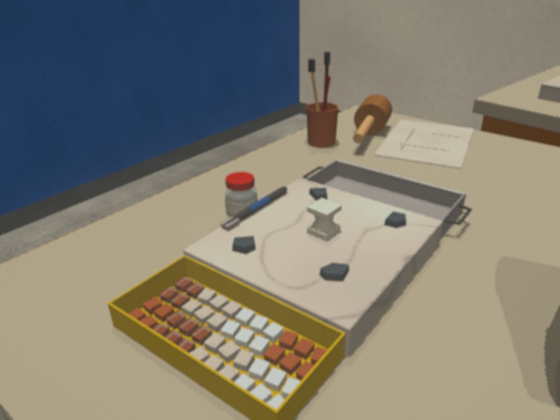

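The steel pan is on the right in the top view (-y) and the yellow tray is on the left. The offcuts are near (206,232), (322,226), (221,317) and (327,315), the capital at (268,269) and the chisel at (262,197). Next I measure them.

```bash
cat > h.py <<'E'
from workcell import sensors, camera, arm
import cv2, numpy as np
def ray(c,uv,z):
    h=c["img"].shape[0]; f=h/2/np.tan(np.radians(c["vertical_fov"]/2))
    uv=np.atleast_2d(uv).astype(float)
    d=np.c_[(uv[:,0]-c["cx"])/f,(uv[:,1]-c["cy"])/f,np.ones(len(uv))]@c["R"]
    o=-c["R"].T@c["t"]; s=(z-o[2])/d[:,2]
    return (o+s[:,None]*d)[:,:2]
def offs(c,z=.062,lo=150):
    m=(c["img"].max(2)<100).astype(np.uint8)
    cs,_=cv2.findContours(m,cv2.RETR_EXTERNAL,cv2.CHAIN_APPROX_NONE)
    out=[]
    for k in cs:
        a=cv2.contourArea(k)
        if lo<a<900:
            p=ray(c,k[:,0],z); M=cv2.moments(k); u=(M['m10']/M['m00'],M['m01']/M['m00'])
            out.append((np.round(u),a,ray(c,u,z)[0],p.min(0),p.max(0)))
    return out
E
python3 - <<'E'
from h import *
np.set_printoptions(precision=4,suppress=True)
for n in("top","side"):
    c=camera(n); print(n)
    for o in offs(c): print(*o)
    if n=="top":
        print("slab corners",ray(c,[[173,194],[346,186],[359,349],[177,361]],.05))
        print("capital top",ray(c,[[257,258],[281,258],[280,282],[256,282]],.1))
        print("chisel",ray(c,[[216,200],[307,194],[262,203],[262,190]],.06))
        print("pan",ray(c,[[349,187],[415,185],[435,341],[363,346]],.042))
        cv2.imwrite("pics/z.png",cv2.resize(c["img"][175:370,165:445],None,fx=2.8,fy=2.8,interpolation=cv2.INTER_CUBIC))
E
```

```text
top
[400. 353.] 231.5 [ 0.3865 -0.1901] [ 0.3773 -0.2242] [ 0.4028 -0.1488]
[326. 316.] 263.0 [ 0.4519 -0.0672] [ 0.4358 -0.0845] [ 0.4649 -0.0502]
[221. 317.] 267.5 [0.4524 0.1141] [0.4364 0.0949] [0.4687 0.1312]
[205. 233.] 267.5 [0.6013 0.1429] [0.5846 0.1221] [0.6212 0.1599]
[322. 227.] 233.5 [ 0.6078 -0.066 ] [ 0.5911 -0.0843] [ 0.6297 -0.048 ]
[265. 196.] 493.5 [0.6671 0.0346] [ 0.654  -0.0412] [0.6776 0.1264]
[380. 178.] 281.0 [ 0.6968 -0.1754] [ 0.6824 -0.2105] [ 0.7063 -0.1405]
[283. 169.] 411.5 [0.718  0.0009] [ 0.6986 -0.0283] [0.7465 0.0309]
[518. 164.] 610.5 [ 0.7178 -0.4339] [ 0.6891 -0.5138] [ 0.7502 -0.3577]
[550. 129.] 288.5 [ 0.787  -0.5028] [ 0.7665 -0.5226] [ 0.812  -0.4786]
slab corners [[ 0.6777  0.2058]
 [ 0.6864 -0.1146]
 [ 0.3942 -0.1231]
 [ 0.381   0.1904]]
capital top [[0.5492 0.0488]
 [0.5483 0.0082]
 [0.5081 0.0106]
 [0.5089 0.0508]]
chisel [[ 0.6621  0.1248]
 [ 0.6699 -0.0413]
 [ 0.6547  0.0411]
 [ 0.6792  0.0409]]
pan [[ 0.6866 -0.1213]
 [ 0.6879 -0.2452]
 [ 0.4043 -0.2579]
 [ 0.3986 -0.1315]]
side
[554. 359.] 876.0 [0.1713 0.1046] [0.153 0.013] [0.1873 0.1663]
[385. 298.] 170.5 [0.3656 0.1281] [0.3569 0.0533] [0.3747 0.1683]
[334. 272.] 332.0 [0.4482 0.1228] [0.4307 0.0987] [0.4667 0.1438]
[244. 245.] 249.5 [0.5964 0.1512] [0.5769 0.1273] [0.6181 0.1708]
[396. 220.] 186.0 [ 0.4475 -0.0589] [ 0.4304 -0.0825] [ 0.4618 -0.0365]
[455. 217.] 383.0 [ 0.3744 -0.1298] [ 0.3594 -0.2033] [ 0.3881 -0.0542]
[259. 206.] 289.5 [0.6616 0.0442] [ 0.6481 -0.04  ] [0.6748 0.1337]
[372. 123.] 647.5 [ 0.7267 -0.4676] [ 0.6433 -0.6086] [ 0.8208 -0.2674]
```

View pics/z.png

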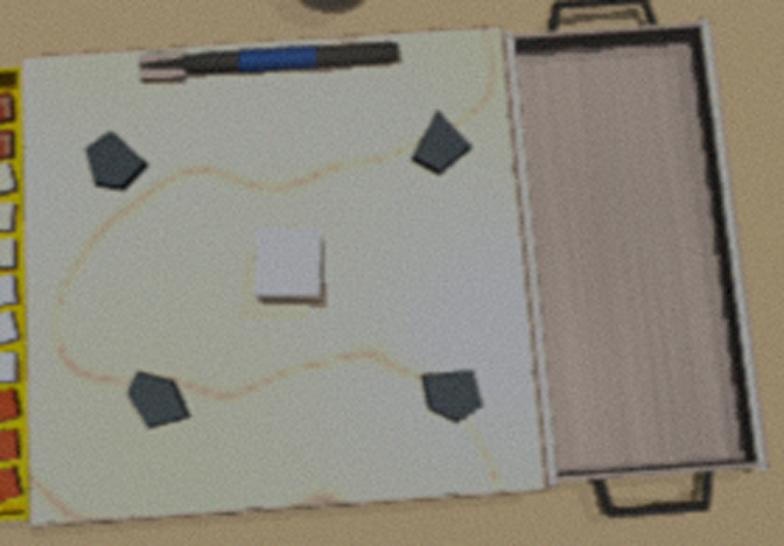

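Emit:
servo_tool --pt "0 0 0.085 30 30 0 0.8" --pt "0 0 0.17 60 60 0 0.8" --pt "0 0 0.255 90 90 0 0.8" --pt "0 0 0.34 120 120 0 0.8" --pt "0 0 0.425 150 150 0 0.8" --pt "0 0 0.51 180 180 0 0.8" --pt "0 0 0.595 210 210 0 0.8" --pt "0 0 0.68 240 240 0 0.8"

```text
t: 1.05
tool_pos: [0.3753, -0.2661, 0.2314]
eef_rot: [0.63, 0.321, -0.63, 0.321]
force: [0.6, -1.0, -0.4]
grip_width: 0.0086
```

Emit:
servo_tool --pt "0 0 0.085 30 32 0 0.8" --pt "0 0 0.17 60 64 0 0.8" --pt "0 0 0.255 90 96 0 0.8" --pt "0 0 0.34 120 128 0 0.8" --pt "0 0 0.425 150 160 0 0.8" --pt "0 0 0.51 180 192 0 0.8" --pt "0 0 0.595 210 222 0 0.8" --pt "0 0 0.665 234 247 0 0.8"

```text
t: 1.85
tool_pos: [0.6097, -0.0185, 0.2309]
eef_rot: [0.491, 0.509, -0.491, 0.509]
force: [0.2, -0.5, 0.1]
grip_width: 0.0081
```

Emit:
servo_tool --pt "0 0 0 0 0 -30 0.8" --pt "0 0 0 0 0 -60 0.8" --pt "0 0 0 0 0 -90 0.8" --pt "0 0 0 0 0 -110 0.8" --pt "0 0 0 0 0 -130 0.8" --pt "0 0 0 0 0 -130 0.8" --pt "0 0 0 0 0 -130 0.8" --pt "0 0 0 0 0 -130 0.8"

```text
t: 2.65
tool_pos: [0.6091, -0.0205, 0.1025]
eef_rot: [0.492, 0.508, -0.491, 0.509]
force: [0.5, 0.2, -0.1]
grip_width: 0.0081
```

```bash
python3 - <<'E'
from h import *
from scipy.spatial.transform import Rotation as Ro
s=sensors.read_state(); print(s['t'],s['tool_pos'],s['grip_width'],s['force'],s['joint_pos']); print(Ro.from_quat(s['eef_rot']).as_matrix().round(3))
a=camera("top");b=camera("wrist");cv2.imwrite("pics/t1.png",a["img"]);cv2.imwrite("pics/w1.png",b["img"])
E
```

```text
2.65 [ 0.6090843  -0.02051528  0.10252097] 0.008075785505135668 [ 0.51548457  0.17193132 -0.05550586] [-3.36684909e-02  4.45994901e-01 -4.11976577e-02  1.08199844e+00
 -1.88759683e-06  1.50416925e+00]
[[ 0.002  0.999  0.033]
 [-0.     0.033 -0.999]
 [-1.     0.002  0.   ]]
```

View pics/w1.png

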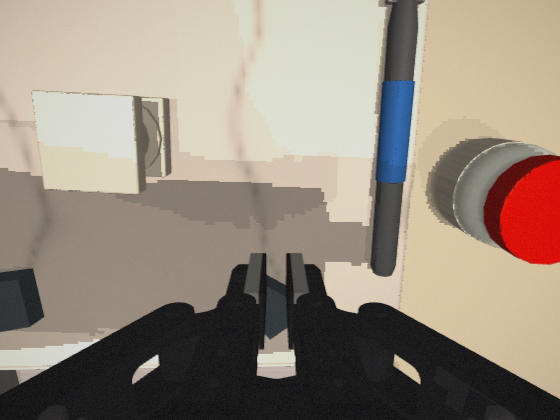

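View pics/t1.png

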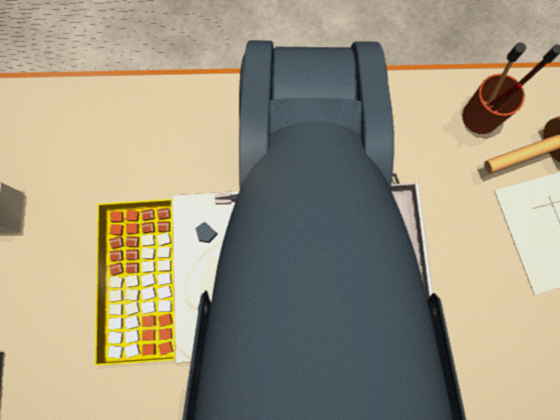

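```bash
python3 - <<'E'
from h import *
c=camera("wrist"); f=210/np.tan(np.radians(c["vertical_fov"]/2))
for X in([.6078,-.066,.062],[.6078,-.048,.062],[.607,-.02,.1],[.662,-.041,.064]):
    p=c["R"]@X+c["t"]; print(X,p[:2]/p[2]*f+[c["cx"],c["cy"]])
E
```

```text
[0.6078, -0.066, 0.062] [271.04197862 312.03389395]
[0.6078, -0.048, 0.062] [271.96853769 284.49163722]
[0.607, -0.02, 0.1] [271.34787077 269.27245912]
[0.662, -0.041, 0.064] [368.17273292 277.84610086]
```

Emit:
servo_tool --pt "0 0 0 0 2 -20 0.8" --pt "0 0 0 0 2 -35 0.8" --pt "0 0 0 0 2 -42 0.8" --pt "0 0 0 0 2 -46 0.8" --pt "0 0 0 0 2 -46 0.8"

```text
t: 3.3
tool_pos: [0.6084, -0.0185, 0.0554]
eef_rot: [0.492, 0.508, -0.492, 0.508]
force: [0.4, 0.6, 0.6]
grip_width: 0.0087
```

Emit:
servo_tool --pt "0 0 0 0 -8 0 0.8" --pt "0 0 0 1 -20 0 0.8" --pt "0 0 0 1 -35 0 0.8" --pt "0 0 0 2 -50 0 0.8" --pt "0 0 0 2 -65 0 0.8" --pt "0 0 0 3 -80 0 0.8" --pt "0 0 0 3 -95 0 0.8" --pt "0 0 0 4 -110 0 0.8"

```text
t: 4.1
tool_pos: [0.6122, -0.13, 0.0552]
eef_rot: [0.492, 0.508, -0.492, 0.508]
force: [0.6, 0.5, -0.8]
grip_width: 0.0089
```

```bash
python3 - <<'E'
from h import *
b=camera("side");cv2.imwrite("pics/s2.png",b["img"])
b=camera("wrist");cv2.imwrite("pics/w2.png",b["img"])
E
```

```text
(no output)
```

View pics/s2.png

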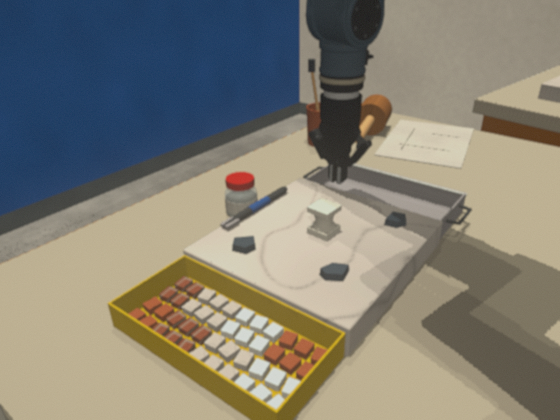

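View pics/w2.png

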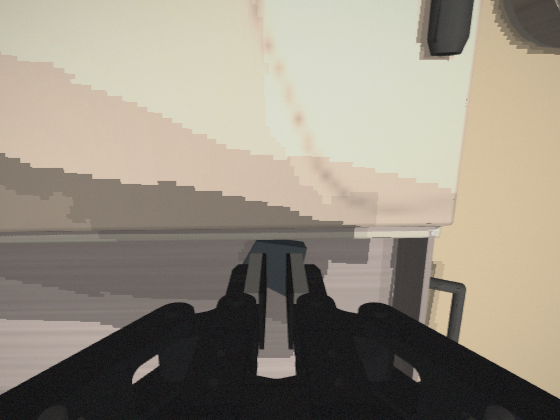

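The first offcut is in the pan: in the wrist view it sits at (278,255), past the slab edge. Now the far-left one.

Emit:
servo_tool --pt "0 0 0 0 0 25 0.8" --pt "0 0 0 0 0 60 0.8" --pt "0 0 0 -1 40 70 0.8" --pt "0 0 0 -2 85 70 0.8" --pt "0 0 0 -4 130 70 0.8" --pt "0 0 0 -5 175 70 0.8" --pt "0 0 0 -7 220 70 0.8" --pt "0 0 0 -8 265 70 0.8"

```text
t: 5.0
tool_pos: [0.6039, 0.1386, 0.1254]
eef_rot: [0.492, 0.508, -0.492, 0.508]
force: [1.0, -0.7, 0.5]
grip_width: 0.0085
```

Emit:
servo_tool --pt "0 0 0 0 35 0 0.8" --pt "0 0 0 -1 55 0 0.8" --pt "0 0 0 -1 55 -25 0.8" --pt "0 0 0 -1 55 -50 0.8" --pt "0 0 0 -1 55 -64 0.8" --pt "0 0 0 -1 55 -70 0.8" --pt "0 0 0 -1 55 -70 0.8"

```text
t: 5.7
tool_pos: [0.6028, 0.1916, 0.0546]
eef_rot: [0.491, 0.509, -0.492, 0.508]
force: [0.5, 0.5, 0.4]
grip_width: 0.0086
```

```bash
python3 - <<'E'
from h import *
b=camera("side");cv2.imwrite("pics/s3.png",b["img"])
b=camera("wrist");cv2.imwrite("pics/w3.png",b["img"])
E
```

```text
(no output)
```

View pics/s3.png

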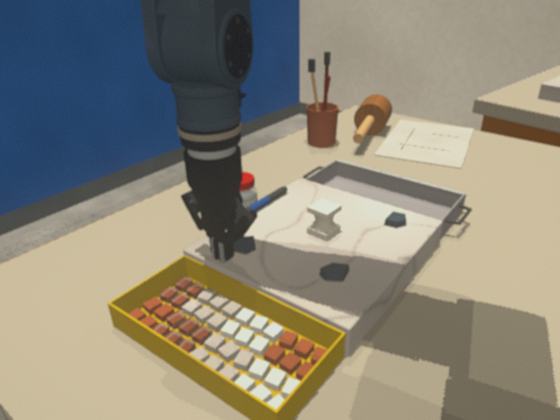

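View pics/w3.png

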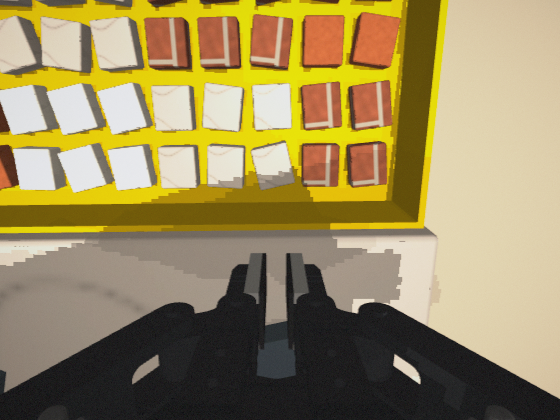

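The fingers are on the slab behind offcut 2, which shows at (278,350), centred between them. I sweep in stages.

Emit:
servo_tool --pt "0 0 0 0 -8 0 0.8" --pt "0 0 0 1 -20 0 0.8" --pt "0 0 0 1 -35 0 0.8" --pt "0 0 0 2 -50 0 0.8" --pt "0 0 0 2 -65 0 0.8" --pt "0 0 0 3 -80 0 0.8" --pt "0 0 0 3 -95 0 0.8" --pt "0 0 0 4 -105 0 0.8"

```text
t: 6.6
tool_pos: [0.6072, 0.0848, 0.0553]
eef_rot: [0.492, 0.508, -0.492, 0.508]
force: [-0.3, 1.4, 1.4]
grip_width: 0.0084
```

```bash
python3 - <<'E'
from h import *
b=camera("side");cv2.imwrite("pics/s4.png",b["img"])
b=camera("wrist");cv2.imwrite("pics/w4.png",b["img"])
E
```

```text
(no output)
```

View pics/s4.png

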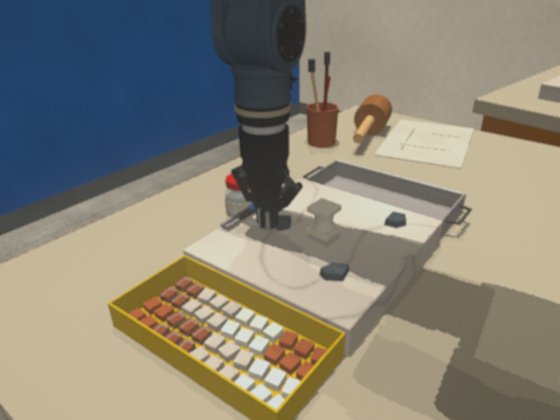

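View pics/w4.png

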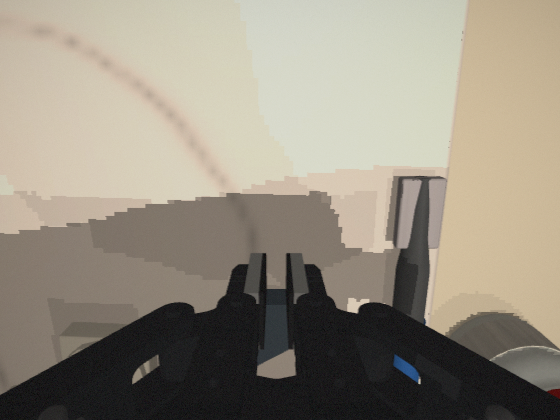

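Offcut 2 is flush against the fingers at (278,320), and the chisel and capital are clear.

Emit:
servo_tool --pt "0 0 0 0 -8 0 0.8" --pt "0 0 0 1 -20 0 0.8" --pt "0 0 0 1 -35 0 0.8" --pt "0 0 0 2 -50 0 0.8" --pt "0 0 0 2 -65 0 0.8" --pt "0 0 0 3 -80 0 0.8" --pt "0 0 0 3 -95 0 0.8" --pt "0 0 0 4 -110 0 0.8"

```text
t: 7.5
tool_pos: [0.6113, -0.0249, 0.0553]
eef_rot: [0.492, 0.508, -0.492, 0.508]
force: [0.2, -0.4, -0.1]
grip_width: 0.0083
```

Emit:
servo_tool --pt "0 0 0 1 -15 0 0.8" --pt "0 0 0 1 -30 0 0.8" --pt "0 0 0 1 -45 0 0.8" --pt "0 0 0 2 -60 0 0.8" --pt "0 0 0 2 -75 0 0.8" --pt "0 0 0 3 -90 0 0.8" --pt "0 0 0 3 -105 0 0.8"

```text
t: 8.2
tool_pos: [0.6144, -0.1298, 0.0552]
eef_rot: [0.492, 0.508, -0.492, 0.508]
force: [0.8, -0.4, 0.1]
grip_width: 0.0088
```

```bash
python3 - <<'E'
from h import *
b=camera("side");cv2.imwrite("pics/s5.png",b["img"])
b=camera("wrist");cv2.imwrite("pics/w5.png",b["img"])
E
```

```text
(no output)
```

View pics/s5.png

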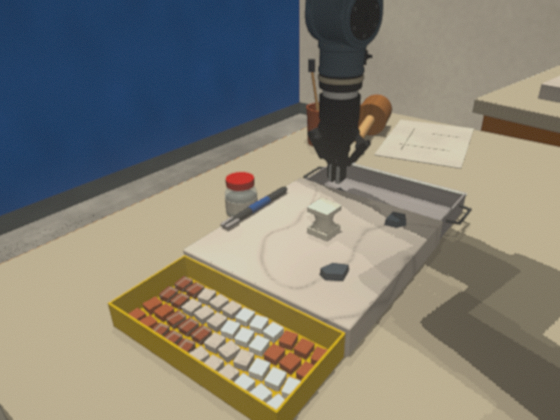

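View pics/w5.png

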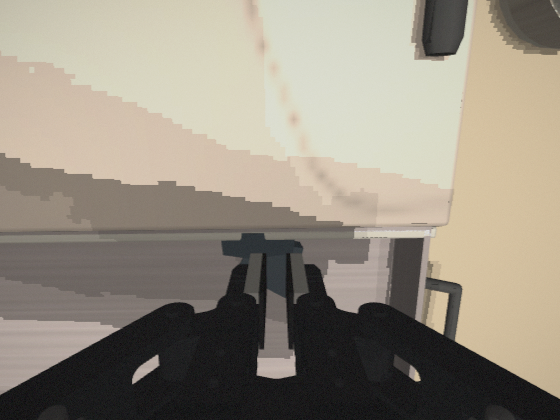

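Both far offcuts are over the edge, though one pokes up at the rim around (253,236). I'll look at it again from above.

Emit:
servo_tool --pt "0 0 0 0 0 25 0.8" --pt "0 0 0 0 0 60 0.8" --pt "0 0 0 -20 0 80 0.8" --pt "0 0 0 -60 20 80 0.8" --pt "0 0 0 -100 45 80 0.8" --pt "0 0 0 -140 80 80 0.8" --pt "0 0 0 -164 112 80 0.8" --pt "0 0 0 -164 112 80 0.8"

```text
t: 9.1
tool_pos: [0.4464, -0.0137, 0.1355]
eef_rot: [0.491, 0.51, -0.491, 0.508]
force: [0.9, -0.6, 0.2]
grip_width: 0.0086
```

```bash
python3 - <<'E'
from h import *
a=camera("top");cv2.imwrite("pics/t6.png",cv2.resize(a["img"][150:370,165:445],None,fx=2.7,fy=2.7,interpolation=cv2.INTER_CUBIC))
b=camera("wrist");cv2.imwrite("pics/w6.png",b["img"])
E
```

```text
(no output)
```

View pics/t6.png

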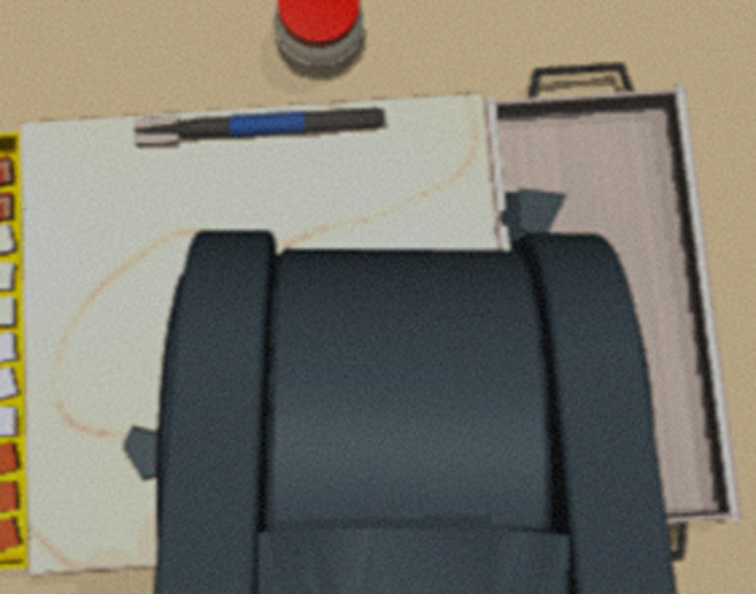

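View pics/w6.png

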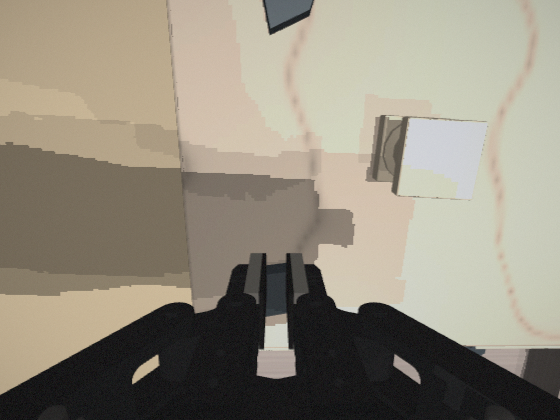

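Emit:
servo_tool --pt "0 0 0 2 -1 -30 0.8" --pt "0 0 0 2 -1 -55 0.8" --pt "0 0 0 2 -1 -72 0.8" --pt "0 0 0 2 -1 -80 0.8" --pt "0 0 0 2 -1 -80 0.8"

```text
t: 9.7
tool_pos: [0.4524, -0.0179, 0.0544]
eef_rot: [0.491, 0.508, -0.492, 0.508]
force: [1.0, -0.5, 0.1]
grip_width: 0.0086
```

```bash
python3 - <<'E'
from h import *
b=camera("wrist");cv2.imwrite("pics/w7.png",b["img"])
b=camera("side");cv2.imwrite("pics/s7.png",b["img"])
E
```

```text
(no output)
```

View pics/w7.png

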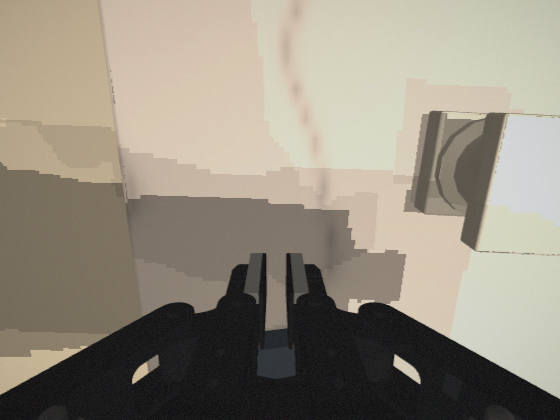

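View pics/s7.png

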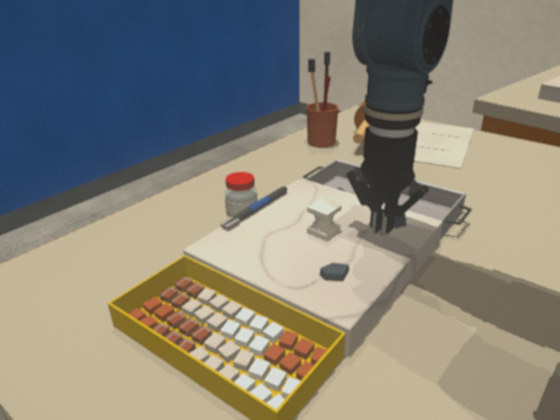

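The fingers are down behind offcut 3, which shows at (276,355). Sweep it, a bit faster at the edge so it lands further into the pan.

Emit:
servo_tool --pt "0 0 0 0 -8 0 0.8" --pt "0 0 0 1 -20 0 0.8" --pt "0 0 0 1 -35 0 0.8" --pt "0 0 0 2 -52 0 0.8" --pt "0 0 0 2 -72 0 0.8" --pt "0 0 0 3 -94 0 0.8" --pt "0 0 0 4 -116 0 0.8" --pt "0 0 0 4 -124 0 0.8"

```text
t: 10.6
tool_pos: [0.4568, -0.144, 0.0559]
eef_rot: [0.492, 0.507, -0.492, 0.508]
force: [-0.8, 0.4, -0.2]
grip_width: 0.0088
```

```bash
python3 - <<'E'
from h import *
b=camera("wrist");cv2.imwrite("pics/w8.png",b["img"])
b=camera("side");cv2.imwrite("pics/s8.png",b["img"])
E
```

```text
(no output)
```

View pics/w8.png

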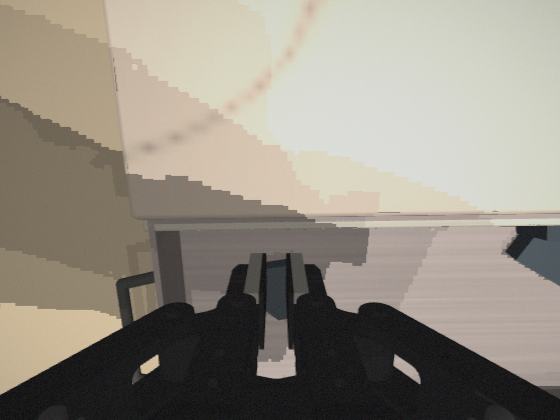

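View pics/s8.png

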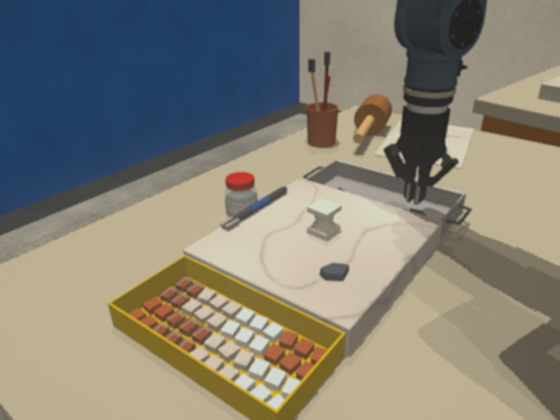

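Offcut 3 is in the pan. Now the last one.

Emit:
servo_tool --pt "0 0 0 0 0 25 0.8" --pt "0 0 0 0 0 60 0.8" --pt "0 0 0 -1 40 75 0.8" --pt "0 0 0 -2 85 75 0.8" --pt "0 0 0 -3 130 75 0.8" --pt "0 0 0 -4 175 75 0.8" --pt "0 0 0 -5 220 75 0.8" --pt "0 0 0 -6 265 75 0.8"

```text
t: 11.5
tool_pos: [0.4495, 0.1259, 0.1306]
eef_rot: [0.492, 0.508, -0.491, 0.508]
force: [1.9, 0.1, 0.6]
grip_width: 0.0088
```

Emit:
servo_tool --pt "0 0 0 0 30 0 0.8" --pt "0 0 0 0 37 0 0.8" --pt "0 0 0 0 37 -25 0.8" --pt "0 0 0 0 37 -50 0.8" --pt "0 0 0 0 37 -68 0.8" --pt "0 0 0 0 37 -75 0.8" --pt "0 0 0 0 37 -75 0.8"

```text
t: 12.2
tool_pos: [0.4496, 0.16, 0.0548]
eef_rot: [0.491, 0.508, -0.492, 0.508]
force: [0.1, 0.2, 0.7]
grip_width: 0.0085
```

```bash
python3 - <<'E'
from h import *
b=camera("wrist");cv2.imwrite("pics/w9.png",b["img"])
b=camera("side");cv2.imwrite("pics/s9.png",b["img"])
E
```

```text
(no output)
```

View pics/w9.png

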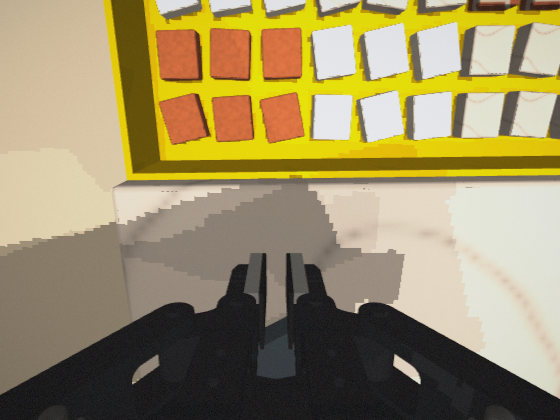

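View pics/s9.png

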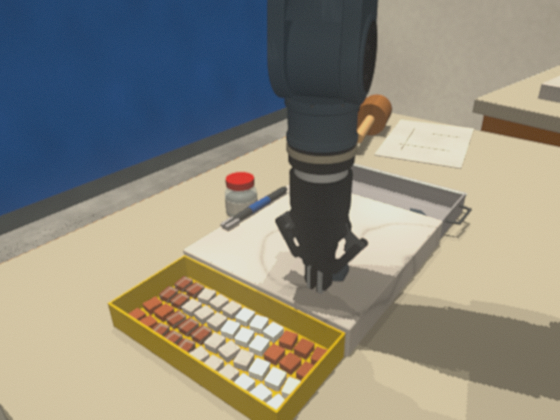

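Emit:
servo_tool --pt "0 0 0 0 -8 0 0.8" --pt "0 0 0 1 -20 0 0.8" --pt "0 0 0 1 -35 0 0.8" --pt "0 0 0 2 -50 0 0.8" --pt "0 0 0 2 -65 0 0.8" --pt "0 0 0 3 -80 0 0.8" --pt "0 0 0 3 -95 0 0.8" --pt "0 0 0 4 -110 0 0.8"

```text
t: 13.1
tool_pos: [0.4543, 0.049, 0.0558]
eef_rot: [0.492, 0.508, -0.492, 0.508]
force: [-1.1, 0.6, 0.1]
grip_width: 0.0083
```

Emit:
servo_tool --pt "0 0 0 0 -15 0 0.8" --pt "0 0 0 1 -30 0 0.8" --pt "0 0 0 1 -45 0 0.8" --pt "0 0 0 2 -60 0 0.8" --pt "0 0 0 2 -75 0 0.8" --pt "0 0 0 3 -85 0 0.8"

```text
t: 13.7
tool_pos: [0.4572, -0.0361, 0.0558]
eef_rot: [0.492, 0.508, -0.492, 0.508]
force: [0.1, 0.3, 0.8]
grip_width: 0.0083
```

```bash
python3 - <<'E'
from h import *
b=camera("wrist");cv2.imwrite("pics/w10.png",b["img"])
b=camera("side");cv2.imwrite("pics/s10.png",b["img"])
E
```

```text
(no output)
```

View pics/w10.png

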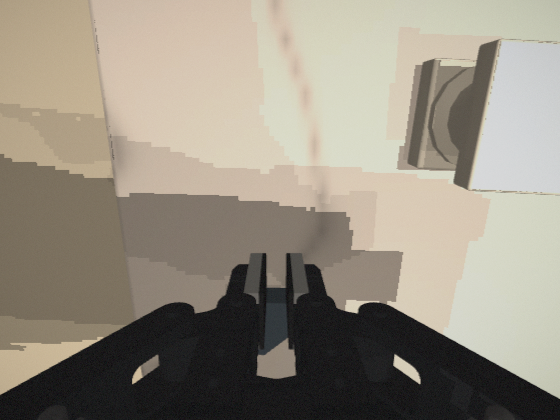

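View pics/s10.png

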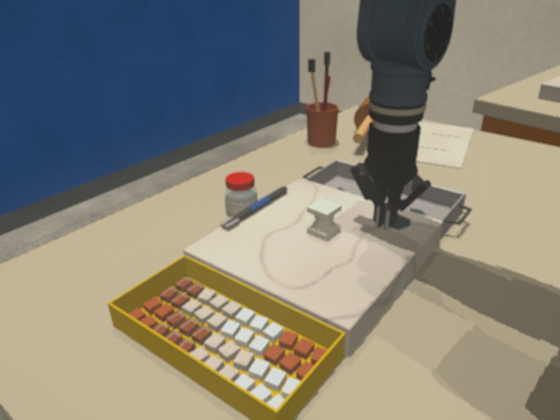

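Offcut 4 is still flush in front of the fingers at (276,320). Finish the sweep.

Emit:
servo_tool --pt "0 0 0 0 -8 0 0.8" --pt "0 0 0 1 -22 0 0.8" --pt "0 0 0 1 -38 0 0.8" --pt "0 0 0 2 -56 0 0.8" --pt "0 0 0 2 -76 0 0.8" --pt "0 0 0 3 -98 0 0.8" --pt "0 0 0 3 -106 0 0.8" --pt "0 0 0 3 -106 0 0.8"

```text
t: 14.6
tool_pos: [0.4603, -0.1415, 0.0552]
eef_rot: [0.492, 0.508, -0.492, 0.508]
force: [0.3, 1.2, 0.3]
grip_width: 0.0088
```

Emit:
servo_tool --pt "0 0 0 0 0 30 0.8" --pt "0 0 0 0 0 75 0.8" --pt "0 0 0 0 0 120 0.8" --pt "0 0 0 -40 -10 150 0.8" --pt "0 0 0 -80 -30 165 0.8" --pt "0 0 0 -120 -60 165 0.8" --pt "0 0 0 -160 -90 165 0.8" --pt "0 0 0 -190 -130 165 0.8"

```text
t: 15.4
tool_pos: [0.2684, -0.2695, 0.2207]
eef_rot: [0.491, 0.509, -0.491, 0.509]
force: [2.2, -1.1, 0.5]
grip_width: 0.0083
```

Emit:
servo_tool --pt "0 0 0 -20 -40 0 0.8" --pt "0 0 0 -40 -80 0 0.8" --pt "0 0 0 -60 -120 0 0.8" --pt "0 0 0 -80 -160 0 0.8" --pt "0 0 0 -100 -200 0 0.8" --pt "0 0 0 -110 -230 0 0.8" --pt "0 0 0 -110 -230 0 0.8"

```text
t: 16.1
tool_pos: [0.1596, -0.5031, 0.2194]
eef_rot: [0.492, 0.508, -0.492, 0.508]
force: [0.6, 0.4, -0.6]
grip_width: 0.0084
```

```bash
python3 - <<'E'
from h import *
a=camera("top");cv2.imwrite("pics/t11.png",a["img"])
cv2.imwrite("pics/t11z.png",cv2.resize(a["img"][150:370,165:445],None,fx=2.7,fy=2.7,interpolation=cv2.INTER_CUBIC))
b=camera("side");cv2.imwrite("pics/s11.png",b["img"])
cv2.imwrite("pics/s11z.png",cv2.resize(b["img"][130:330,180:480],None,fx=2.6,fy=2.6,interpolation=cv2.INTER_CUBIC))
for n,c in(("top",a),("side",b)):
  for o in offs(c): print(n,*[np.round(x,4) for x in o])
a0=cv2.imread("pics/top0.png");d=cv2.absdiff(a0,a["img"]).max(2)
for nm,(r0,r1,c0,c1) in dict(cap=(250,290,248,290),chisel=(183,210,210,312),jar=(130,180,260,305),tray=(198,366,94,178)).items(): print(nm,(d[r0:r1,c0:c1]>45).sum())
E
```

```text
top [399. 353.] 229.0 [ 0.3864 -0.1896] [ 0.3773 -0.2242] [ 0.4027 -0.1488]
top [378. 310.] 483.0 [ 0.4592 -0.1573] [ 0.436  -0.1843] [ 0.4777 -0.1331]
top [361. 229.] 326.5 [ 0.6027 -0.1358] [ 0.5773 -0.1602] [ 0.6191 -0.1161]
top [265. 196.] 608.5 [0.6675 0.035 ] [ 0.654  -0.0412] [0.6776 0.1264]
top [379. 178.] 273.5 [ 0.6968 -0.1749] [ 0.6843 -0.2104] [ 0.7063 -0.1405]
top [283. 169.] 415.5 [7.182e-01 7.000e-04] [ 0.6986 -0.0283] [0.7465 0.031 ]
top [518. 164.] 615.0 [ 0.7177 -0.4339] [ 0.6892 -0.5138] [ 0.7502 -0.3577]
top [550. 129.] 289.0 [ 0.787  -0.5027] [ 0.7665 -0.5223] [ 0.8101 -0.4786]
side [385. 298.] 203.5 [0.3655 0.1278] [0.3573 0.0533] [0.3748 0.1683]
side [455. 217.] 389.5 [ 0.3744 -0.1287] [ 0.3594 -0.2071] [ 0.3895 -0.0542]
side [258. 206.] 303.0 [0.6615 0.0462] [ 0.6481 -0.04  ] [0.6748 0.1345]
side [372. 123.] 658.0 [ 0.7265 -0.4679] [ 0.6451 -0.617 ] [ 0.8227 -0.2674]
cap 0
chisel 0
jar 0
tray 0
```

View pics/t11z.png

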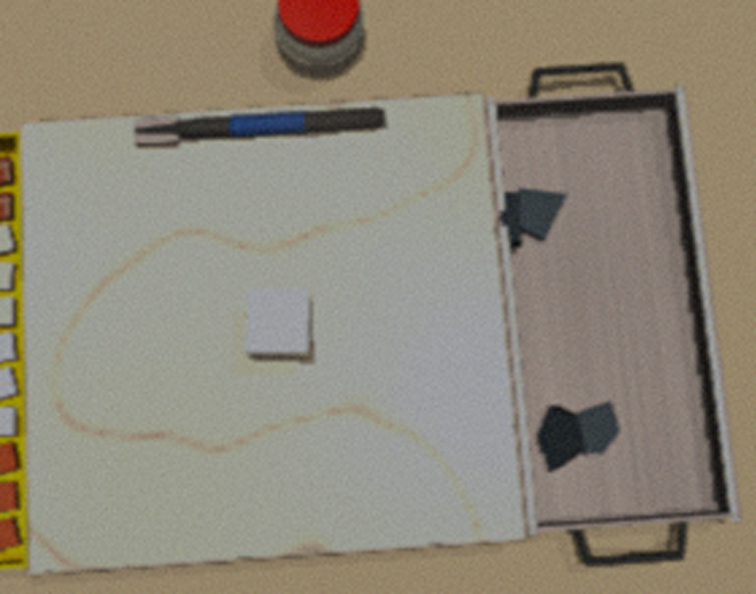

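View pics/s11z.png

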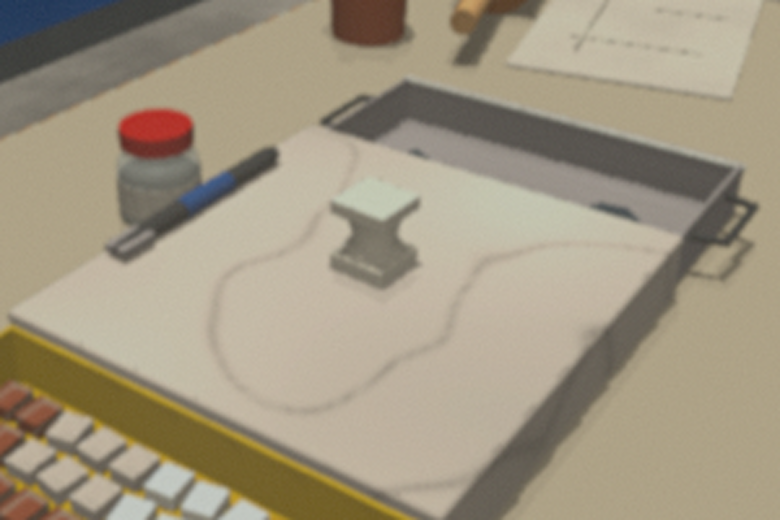

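All four are in the pan, and the diffs of the capital, chisel, jar and tray against the first picture are clean. One far piece at (512,215) leans on the slab-side wall across the rim, so I want a close look at it.

Emit:
servo_tool --pt "0 0 0 45 30 0 0.8" --pt "0 0 0 90 60 0 0.8" --pt "0 0 0 130 90 0 0.8" --pt "0 0 0 170 120 0 0.8" --pt "0 0 0 210 150 0 0.8" --pt "0 0 0 250 180 0 0.8" --pt "0 0 0 290 210 0 0.8" --pt "0 0 0 330 240 0 0.8"

```text
t: 17.0
tool_pos: [0.4849, -0.2617, 0.2208]
eef_rot: [0.491, 0.509, -0.491, 0.509]
force: [-0.1, -1.8, 0.6]
grip_width: 0.0086
```

Emit:
servo_tool --pt "0 0 0 40 25 0 0.8" --pt "0 0 0 80 45 0 0.8" --pt "0 0 0 110 55 -20 0.8" --pt "0 0 0 110 55 -50 0.8" --pt "0 0 0 110 55 -75 0.8" --pt "0 0 0 110 55 -80 0.8" --pt "0 0 0 110 55 -80 0.8"

```text
t: 17.7
tool_pos: [0.5931, -0.2089, 0.1402]
eef_rot: [0.491, 0.509, -0.492, 0.508]
force: [0.3, 0.2, 1.5]
grip_width: 0.0088
```

```bash
python3 - <<'E'
from h import *
b=camera("wrist");cv2.imwrite("pics/w12.png",b["img"]); print(-b["R"].T@b["t"])
E
```

```text
[ 0.59079102 -0.13787307  0.28332236]
```

View pics/w12.png

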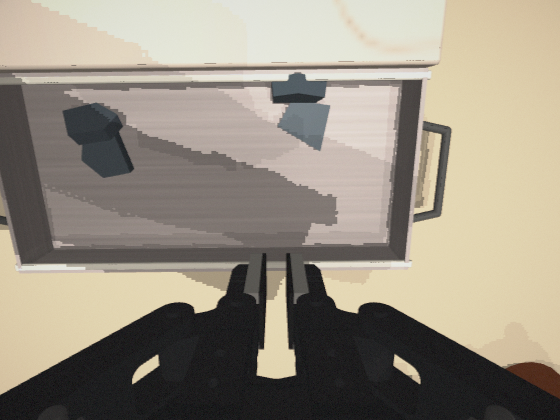

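The close wrist view shows the leaning piece inside the pan: it stands on edge against the wall, with its top corner at (297,75) over the rim but short of the slab edge (row 66). It rests stably, so I leave it alone and back off.

Emit:
servo_tool --pt "0 0 0 0 0 30 0.8" --pt "0 0 0 0 -10 60 0.8" --pt "0 0 0 0 -30 80 0.8" --pt "0 0 0 0 -30 80 0.8" --pt "0 0 0 0 -30 80 0.8"

```text
t: 18.25
tool_pos: [0.5941, -0.2407, 0.2219]
eef_rot: [0.492, 0.507, -0.492, 0.509]
force: [-0.4, 0.4, 0.1]
grip_width: 0.0088
```

```bash
python3 - <<'E'
from h import *
s=sensors.read_state(); print(s['t'],s['tool_pos'],s['force'])
print(arm.finish_job())
E
```

```text
18.25 [ 0.59407985 -0.24065671  0.2218502 ] [-0.3870011   0.39115567  0.05409803]
the job is handed in; nothing more can be done
None
```

All four slate offcuts are in the steel scrap pan on the -y side, and the job is handed in at 18.25 s. I swept them one at a time with nearly closed fingertips about 5 mm above the slab. The force readings I took after each move stayed under about 3 N.

- **Slab and pan:** the last top and side views show an empty slab, with all four offcuts in the pan.
- **Left undisturbed:** comparing the first and last top views, no pixels changed beyond a small threshold in the areas of the capital, chisel, jar and yellow tray.
- **Reservation:** one offcut does not lie flat. It stands on edge against the pan's slab-side wall, with a corner about at rim height and over the rim. In the close wrist view it stops short of the slab and looked stable, so I left it rather than risk pressing on it.

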